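# Lock the tubing hanger bracket onto the slotted stand

### The job

Pick up the grey hanger bracket, hook its two tabs into the top two slots of the slotted plate on the stand, and push it gently straight down until it is fully home and the sprung catch has snapped out over its top edge. Then let go, leaving the rest of the bench as it is.

Things in the scene. Friction and masses are not known exactly. Their poses are not given: they have to be found in the camera images.
- bracket: Grey steel bracket, 0.3 to 0.52 kg, upright on the bench. Origin: foot of its back plate, middle of the face with the tabs; x points the way the tabs point, y along the width, z up. Back plate 44 wide, 100 tall, x -6 to 0, with a window 24 wide at z 74 to 94 under a 6 mm top bar. Opposite the tabs an arm 16 wide, 16 high runs to x -130 and ends in a cross plate 44 wide, 40 tall (to x -138).
- web_grip (a point): Place to grip the bracket from above: on its upright web, 10 thick (bracket y -5 to 5), x -62 to -6, z 16 to 100. This point is at bracket x -36, y 0, z 85, 15 mm below the web's top; axes as the bracket's. The centre of mass is near x -40, z 40.
- top_tab (a point): Root corner of the upper tab's hook, at bracket x 6.5, y 0, z 60. Two tabs, 6 wide (y -3 to 3), stick out to x 11.5, one above the other: necks z 12 to 22 and 60 to 70, each with a lip at x 6.5 to 11.5 that reaches 10 lower than its neck (to z 2 and z 50).
- stand: Fixed stand: foot 110 x 120 x 10, two posts behind |y| 22 to 34, and before them a steel plate 68 wide, 5 thick, up to z 230. Origin at bench height under the middle of the plate's front face; x points into the plate, y along its width, z up. The plate is bolted through oversized holes: plate, slots and catch sit up to 5 mm up or down and 9 mm sideways off nominal, unread here.
- top_slot (a point): Nominal middle of the top slot's bottom edge, on the plate's front face: stand x 0, y 0, z 160. Three upright slots, each 10 wide and 38 high, one above the other, bottoms at z 160, 112, 64 (nominal); the top two are used. The true slots may be up to 5 mm higher or lower and 9 mm to either side; the face stays at x 0.
- hang_point (a point): Where the bracket's origin ends up when it hangs locked (nominal): stand x 0, y 0, z 100, axes of both parallel, necks resting on the slot bottoms; true place up to 5 mm up or down and 9 mm sideways. Tabs go in with the bracket 10 to 28 mm above its true hanging height (aim 20 above nominal). Once hung, 1.5 mm of play lets it lean out a little.
- catch (a joint): Sprung dark catch above the top slot, 16 wide, z 202 to 214 on the stand, moving along stand x. Value m: 0 out (nose 5.5 mm proud), up to 0.009 pressed in. As it lowers, the bracket's top bar meets its ramp about 15 mm above hanging height and presses it in with a 5 to 12 N push; it snaps out over the bar, and the tabs stop hard. Over 40 N in all between bracket and stand is too much.
- sample_bottle: White bottle, 48 diameter, 110 tall, standing; origin under its centre. Leave alone.
- meter: Green hand meter lying flat, 120 x 48 x 26; origin under its centre. Leave alone.
- valve: Grey ball valve with a red handle, about 120 x 40 x 58; origin under its centre. Leave alone.
- beaker: Clear beaker, 72 diameter, 95 tall; origin under its centre. Leave alone.
- screwdriver: Screwdriver lying flat, 200 long. Leave alone.
- jar: White jar with yellow lid, 60 diameter, 75 tall; origin under its centre. Leave alone.
- collar: Black rectangular clamp frame lying flat, 90 x 44 x 30; origin under its centre. Leave alone.
Things that resemble listed ones, but are neither listed nor needed, are in the scene too. There is more than one size of the bracket; the job needs the larger. What is shaped like the stand but orange is not meant.

How it is judged (in metres and radians):
On the way:
1. both tabs are through the top two slots, the bracket's back plate close to the plate and still above its locked height (x of bracket in the frame of stand between -0.004 and 0.004 m and y of bracket in the frame of stand between -0.012 and 0.012 m and z of bracket in the frame of stand between 0.1069 and 0.131 m), for 0.05 s.
At the end, for the whole second after the job is handed in: The bracket hangs by both tabs in the top two slots, origin -4 to 3 mm from the plate's face, within 12 mm of the stand's middle, 93 to 106.8 mm up the stand, upright within 0.09 rad, square within 0.12 rad, at rest, catch out (under 1 mm pressed) over its top bar (x of bracket in the frame of stand between -0.004 and 0.003 m and y of bracket in the frame of stand between -0.012 and 0.012 m and z of bracket in the frame of stand between 0.093 and 0.1068 m and angle between bracket's own z axis and vertical below 0.09 rad and angle between the x axis of bracket and the x axis of stand, either way round below 0.12 rad and value of joint catch below 0.001 m and linear speed of bracket below 0.02 m/s); the robot touches nothing.
It fails at once if the bracket is forced against the stand with more than 40 N (contact force between bracket and stand above 40 N).
It fails at once if another thing on the bench is moved more than 30 mm (distance of any of sample_bottle, meter, valve, beaker, screwdriver, jar, collar from where it was at the start of the episode above 0.03 m).
It also fails if it takes over 67 s, if anything falls off the work surface, if the arm or the gripper's body presses on something with over 40 N, if the wrist force passes 120 N, or if a joint passes its speed limit or range.

### The arm

A 6-joint arm with a two-finger parallel gripper is mounted at the origin on the work surface. World frame = base frame: x ahead of the robot, y to its left, z up, the work surface at z = 0. Lengths are in m, angles in degrees, forces in N, time in s.
With the tool pointing down it reaches from about 0.4 to 0.825 m from the base axis. Payload 7 kg.
Tool frame: the origin (TCP) lies at the very end of the fingers, on their centre line; the grasp point (between the pads) lies 19 mm behind it; z points along the fingers, y is the line along which they close (so a half turn about z gives the same grasp; the last joint's range is limited). The gripper opens to 88 mm and grips with 3 to 60 N. Pads are 19 mm wide; open, the fingers measure 130 mm over their backs; the gripper's body (78 mm by 193 mm) begins 47 mm behind the grasp point.
Start: joints at [92.195, 20.546, 0.682, 0, -70.136, -16.507], TCP at [0.167, 0.654, 0.227] pointing down, gripper open.
Joint ranges: [-176.03, 176.03], [-82.01, 121.73], [-58.28, 71.71], [-173.87, 95.51], [-174.79, -0.11], [-173.66, 173.66]. Speed limits (degrees/s): [136.94, 136.94, 172.46, 180, 180, 180].

### API

Orientations are given as [roll, pitch, yaw] about the fixed x, y, z axes, in that order (R = Rz(yaw) Ry(pitch) Rx(roll)).
In Python, from plant import ctrl gives the robot as it stands.
- The arm moves only by the tool carry_out, never from a script. Its argument "deltas" is a list that holds one entry, the list of rows, each a list of 5 numbers: the shift along the tool's x, y, z scaled (see below), then the turn about the tool's z scaled (see below), then the opening, from -1 (shut) to 1 (fully open). A call has 1 to 5 rows; each row is the pose to reach, as a shift and turn from the pose commanded when the call began, along the tool's axes at that moment, turning the shorter way round; what a row does not reach only later rows make up. The controller multiplies each number of a shift by 20 cm and each number of a turn by 2 pi rad. A row lasts 1/10 s, in which the tool goes at most 50 mm and 8.59 degrees, less where a joint would pass 70% of its speed; a pose out of reach is approached as far as the arm can. A call with a number of a shift or a turn outside -1 to 1 is refused whole. A call with a gripper value outside its range is refused whole. The fingers move at their own pace and stop on an object; the grip force is fixed at half the most. Time passes only in rows, so rows that repeat a pose let the fingers close. It gives the time, the measured TCP pose, the force, the opening and the grip force at its end, in the units of the state.
- ctrl.get_obs(): the state, without advancing time (a new reading comes with each control period).
- ctrl.snapshot(name): name is "side" or "top"; returns a dict with "color" (420x560x3 uint8, red, green, blue), "camera_matrix" (3x3 intrinsics, pixels), "k1" (the pictures are not rectified: a ray, as slopes to the right and down, at radius r is drawn at 1 + k1 r^2 times it, then the intrinsics apply), "R" (3x3) and "t" (3): a world point X has camera coordinates R X + t. Camera axes: x right, y down, z forward; pixel columns grow to the right and rows downward; lengths in m; the calibration is good to about 2 mm. A picture is of the moment at which its call begins. There is no depth.
- ctrl.close_job(): hands the job in; it is judged then, once.
Trained networks look in a picture, given as the dict that the camera call returned (one of the last four; its "shot" number tells which), for a name from the list of things; names that differ only in an ending like _2 or _b are one class to them, and where a whole thing is asked for, a point or a joint stands for the part that bears it (a point fixed in the world has none). Each returns a list of dicts, best first, with "p" (0 to 1); they miss things now and then, are a little off and sometimes report something else, mostly with a low value. They report only what shows in the picture. A call takes as long as a camera call. They do not tell look-alikes from the thing itself.
- ctrl.search_frame(picture, name): "centre" ([column, row] in pixels, amid what is visible of it).
- ctrl.silhouettes(picture, name): "mask" (420x560 bool, what is visible of it) and "centre" ([column, row] in pixels, amid what is visible of it).
- ctrl.spot_point(picture, name): "centre" ([column, row] in pixels: a listed point, or the origin of a listed thing).
The state is a dict: "clock": time; "joint_pos": joint angles; "qvel": joint speeds; "tau": joint torques, N m; "tool_pos": TCP position; "orientation": TCP orientation; "force": force on the tool from outside, world axes, zero at the start; "moment": the same for the moment, N m; "opening": finger opening in m; "gripper_force": force on a finger pad.
Only numpy, scipy, OpenCV 4.12 (cv2) and the standard library are available. Lean on these libraries where they do the work, as an engineer would, in place of code of your own. Each camera call takes 0.05 s, during which the arm holds its last target. There are 200 camera calls.

## Working session

There is one attempt and no reset: what is moved stays moved. The work goes in short steps, Python scripts to look and compute and a tool call to move; the robot and the scene stay as the last step left them, time stands still between calls to the robot, and variables do not carry over. Pictures are saved under pics/ and viewed, at most 10 in all, crops included, and the job is handed in when it is done.

Besides the shell and the picture viewer there is one more tool, called after "Call:" in YAML: its name, and indented under it one key for each argument. carry_out: Moves the arm, as the interface text tells. Its arguments: {"type":"object","properties":{"deltas":{"type":"array"}},"required":["deltas"]}

```bash
mkdir -p pics; ls; cat > h.py <<'E'
import numpy as np, cv2
from plant import ctrl
def ray(s,uv):
    K=np.array(s["camera_matrix"]);p=np.array([(uv[0]-K[0,2])/K[0,0],(uv[1]-K[1,2])/K[1,1]])
    q=p.copy()
    for _ in range(20): q=p/(1+s["k1"]*(q@q))
    R=np.array(s["R"]);t=np.array(s["t"])
    return -R.T@t, R.T@np.array([q[0],q[1],1.])
def atz(s,uv,z):
    c,d=ray(s,uv); return c+d*(z-c[2])/d[2]
def proj(s,X):
    R=np.array(s["R"]);t=np.array(s["t"]);K=np.array(s["camera_matrix"])
    c=np.atleast_2d(X)@R.T+t; q=c[:,:2]/c[:,2:]; q=q*(1+s["k1"]*(q**2).sum(1,keepdims=True))
    return q*[K[0,0],K[1,1]]+[K[0,2],K[1,2]]
def tri(sa,ua,sb,ub):
    c1,d1=ray(sa,ua);c2,d2=ray(sb,ub)
    a=np.linalg.lstsq(np.c_[d1,-d2],c2-c1,rcond=None)[0]
    p,q=c1+a[0]*d1,c2+a[1]*d2
    return (p+q)/2,np.linalg.norm(p-q)
def save(s,n,img=None): cv2.imwrite(f"pics/{n}.png",cv2.cvtColor(s["color"] if img is None else img,cv2.COLOR_RGB2BGR))
E
python3 - <<'E'
from h import *
np.set_printoptions(precision=3,suppress=True)
S={n:ctrl.snapshot(n) for n in("side","top")}
for n,s in S.items():
    save(s,n+"0"); print(n,"cam",-np.array(s["R"]).T@s["t"],"fwd",np.array(s["R"])[2],s["camera_matrix"][0][0])
    for k in("bracket","stand"): print(k,[(np.round(d["centre"]),round(d["p"],2)) for d in ctrl.search_frame(s,k)])
    for k in("bracket","web_grip","top_tab","stand","top_slot","hang_point"): print("pt",k,[(np.round(d["centre"],1),round(d["p"],2)) for d in ctrl.spot_point(s,k)])
print(ctrl.get_obs())
E
```

```text
pics
side cam [0.337 0.793 0.544] fwd [ 0.2   -0.863 -0.464] 379.2254929882871
bracket [(array([184., 249.]), 0.67), (array([227., 282.]), 0.57)]
stand [(array([259., 200.]), 0.9), (array([361., 202.]), 0.86)]
pt bracket [(array([194.8, 251.7]), 0.83), (array([214.6, 290.5]), 0.78)]
pt web_grip [(array([223. , 260.4]), 0.76), (array([184.1, 237.4]), 0.61)]
pt top_tab [(array([193.7, 237.7]), 0.87), (array([208.6, 264.8]), 0.74), (array([299.8, 175.8]), 0.19)]
pt stand [(array([361.4, 207.8]), 0.94), (array([263.8, 211.1]), 0.83)]
pt top_slot [(array([367.7, 160.8]), 0.94), (array([261.5, 160.9]), 0.75), (array([232.8, 240.1]), 0.31)]
pt hang_point [(array([261.1, 177.2]), 0.84), (array([366.7, 179.9]), 0.82)]
top cam [0.212 0.009 1.617] fwd [ 0.204 -0.006 -0.979] 492.2393554659898
bracket [(array([233., 156.]), 0.63), (array([202., 202.]), 0.56)]
stand [(array([320., 192.]), 0.95), (array([339., 278.]), 0.85)]
pt bracket [(array([209.4, 189.9]), 0.9), (array([243.3, 165. ]), 0.54)]
pt web_grip [(array([204.9, 195.3]), 0.84), (array([236. , 155.4]), 0.7)]
pt top_tab [(array([246.1, 159.2]), 0.7), (array([206.9, 185.4]), 0.6)]
pt stand [(array([318.9, 197. ]), 0.88), (array([338.2, 282.9]), 0.63)]
pt top_slot [(array([347.1, 279. ]), 0.93), (array([323.6, 183.8]), 0.82), (array([267.6, 181.3]), 0.62)]
pt hang_point [(array([321.4, 185.7]), 0.89), (array([345.3, 279.2]), 0.8), (array([207.4, 193.7]), 0.19)]
{'clock': 0.9, 'joint_pos': array([ 92.194,  20.544,   0.682,  -0.   , -70.135, -16.507]), 'qvel': array([ 0.002,  0.018, -0.038,  0.001,  0.003, -0.023]), 'tau': array([ -0.   , -58.236,  29.33 ,   7.002,   0.012,  -0.   ]), 'tool_pos': array([0.167, 0.654, 0.227]), 'orientation': array([-179.997,    0.001,  -14.314]), 'force': array([-0.557,  1.123, -0.328]), 'moment': array([ 0.007, -0.04 , -0.039]), 'gripper_force': 0.0, 'opening': 0.08763261864363511}
```

View pictures.

View pics/side0.png

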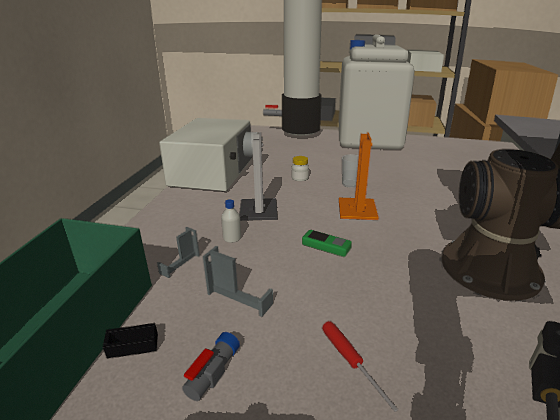

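View pics/top0.png

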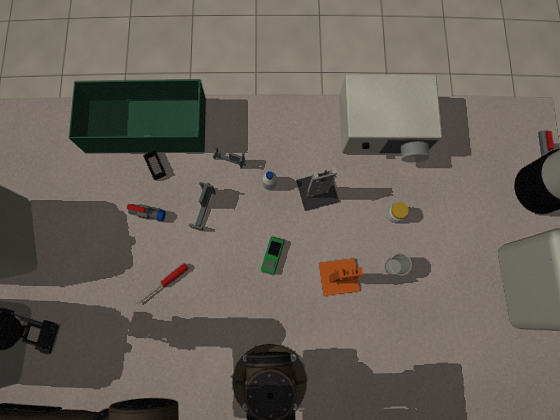

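Side picture: the larger bracket is at about (235,280), the smaller at (183,248); the grey stand is at (259,190), the orange one at (361,190). In the top picture the large bracket is at (204,205), the small at (232,157), the grey stand at (320,188) and the orange at (340,278). I choose the bracket at (204,205) and the grey stand, and will check that in a crop.

```bash
python3 - <<'E'
from h import *
np.set_printoptions(precision=4,suppress=True)
S=ctrl.snapshot("side");T=ctrl.snapshot("top")
r=lambda s,a,b,c,d,f,:cv2.resize(s["color"][b:d,a:c],None,fx=f,fy=f,interpolation=cv2.INTER_CUBIC)
out=np.zeros((600,800,3),np.uint8)
for img,(x,y) in((r(S,195,240,275,315,5),(0,0)),(r(S,235,120,285,225,4),(400,0)),(r(T,180,175,220,235,5),(600,0)),(r(T,290,165,345,215,4),(400,400))):
    img=img[:600-y,:800-x]; out[y:y+img.shape[0],x:x+img.shape[1]]=img
save(S,"crop1",out)
for n,a,b in(("bracket",(214.6,290.5),(209.4,189.9)),("web",(223,260.4),(204.9,195.3)),("tab",(208.6,264.8),(206.9,185.4)),("stand",(263.8,211.1),(318.9,197)),("slot",(261.5,160.9),(323.6,183.8)),("hang",(261.1,177.2),(321.4,185.7))):
    print(n,*tri(S,a,T,b))
np.savez("cams.npz",**{k+n:s[k] for n,s in(("S",S),("T",T)) for k in("color","camera_matrix","k1","R","t")})
E
```

```text
bracket [ 0.622   0.1989 -0.0064] 0.005956769495954662
web [0.5872 0.2038 0.0827] 0.00514285267745046
tab [0.6237 0.2002 0.0633] 0.002384830677566311
stand [ 0.6011 -0.1723 -0.0064] 0.004878110452214604
slot [ 0.6033 -0.1699  0.1558] 0.003395732120105979
hang [ 0.608  -0.169   0.1063] 0.0010474010425758845
```

View pics/crop1.png

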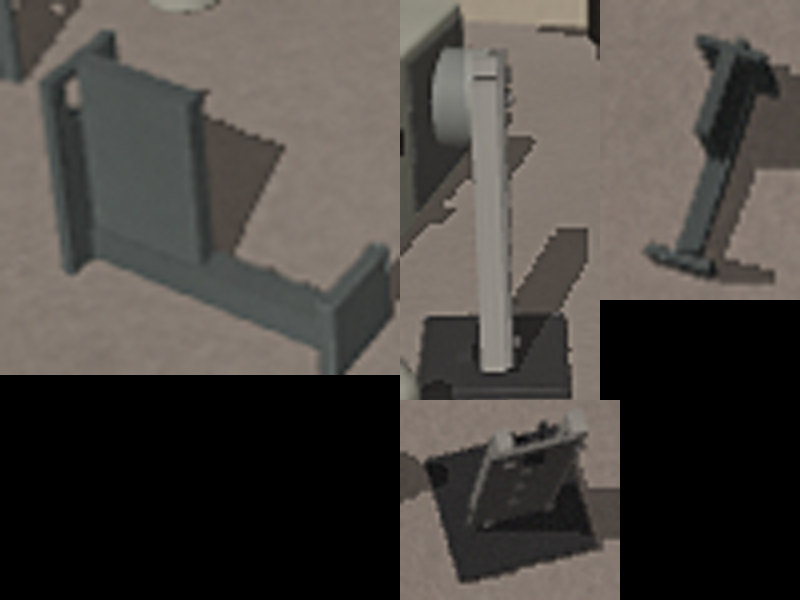

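```bash
cat > fit.py <<'E'
from h import *
from scipy.optimize import minimize
def box(x0,x1,y0,y1,z0,z1): return np.array([[x,y,z] for x in(x0,x1) for y in(y0,y1) for z in(z0,z1)])/1000.
BR=[box(-6,0,-22,-12,0,100),box(-6,0,12,22,0,100),box(-6,0,-22,22,0,74),box(-6,0,-22,22,94,100),box(-62,-6,-5,5,16,100),box(-130,-6,-8,8,0,16),box(-138,-130,-22,22,0,40),
 box(0,11.5,-3,3,60,70),box(6.5,11.5,-3,3,50,60),box(0,11.5,-3,3,12,22),box(6.5,11.5,-3,3,2,12)]
def pose(P,x,y,z,yaw):
    c,s=np.cos(yaw),np.sin(yaw); return P@np.array([[c,-s,0],[s,c,0],[0,0,1]]).T+[x,y,z]
def render(s,boxes,roi,ss=4):
    a,b,c,d=roi; m=np.zeros(((d-b)*ss,(c-a)*ss),np.uint8)
    for B in boxes:
        p=(proj(s,B)-[a-.5,b-.5])*ss-.5
        cv2.fillConvexPoly(m,cv2.convexHull(np.round(p*16).astype(np.int32)),255,shift=4)
    return cv2.resize(m,(c-a,d-b),interpolation=cv2.INTER_AREA)/255.
E
python3 - <<'E'
from fit import *
np.set_printoptions(precision=4,suppress=True)
S=ctrl.snapshot("side");T=ctrl.snapshot("top")
data=[]
for s,pix in((S,(235,280)),(T,(204,205))):
    ms=ctrl.silhouettes(s,"bracket"); m=min(ms,key=lambda d:np.hypot(*(np.array(d["centre"])-pix)))["mask"]
    r,c=np.where(m); roi=(c.min()-10,r.min()-10,c.max()+10,r.max()+10); data.append((s,m[roi[1]:roi[3],roi[0]:roi[2]].astype(float),roi)); print(roi,m.sum())
def run(ds,x0,full=False):
    f=lambda p:sum(((cv2.GaussianBlur(render(s,[pose(B,p[0],p[1],0,p[2]) for B in BR],roi)-m,(0,0),1))**2).sum() for s,m,roi in ds)
    r=minimize(f,x0,method="Nelder-Mead",options=dict(initial_simplex=np.array([x0]*4)+np.vstack([np.zeros(3),np.diag([.01,.01,.1])]),xatol=1e-4,fatol=1e-2))
    return r.x,r.fun
x0=[.622,.199,-.22]
for ds in(data,data[:1],data[1:]):
    x,f=run(ds,x0); print(x[:2],np.degrees(x[2]),f)
    if len(ds)==2: best=x
tiles=[]
for s,m,roi in data:
    a,b,c,d=roi; q=render(s,[pose(B,best[0],best[1],0,best[2]) for B in BR],roi)
    im=s["color"][b:d,a:c].copy(); f=4; im=cv2.resize(im,None,fx=f,fy=f,interpolation=cv2.INTER_CUBIC)
    for mm,col in((m,(255,0,0)),(q,(0,255,0))):
        cs,_=cv2.findContours((cv2.resize(mm,None,fx=f,fy=f)>.5).astype(np.uint8),cv2.RETR_LIST,cv2.CHAIN_APPROX_NONE); cv2.drawContours(im,cs,-1,col,1)
    tiles.append(im)
# stand overlay
a,b,c,d=290,160,350,220; tiles.append(cv2.resize(T["color"][b:d,a:c],None,fx=5,fy=5,interpolation=cv2.INTER_CUBIC))
H=max(t.shape[0] for t in tiles); out=np.hstack([cv2.copyMakeBorder(t,0,H-t.shape[0],0,0,cv2.BORDER_CONSTANT) for t in tiles])[:600,:]
print(out.shape); k=min(1,800/out.shape[1]); save(S,"fit1",cv2.resize(out,None,fx=k,fy=k))
E
```

```text
(np.int64(193), np.int64(235), np.int64(282), np.int64(326)) 1958
(np.int64(180), np.int64(172), np.int64(224), np.int64(239)) 394
[0.621  0.1983] -17.580423350627445 30.154059038011876
[0.6212 0.1979] -17.458773851880434 17.410437716227342
[0.6205 0.1985] -18.035050536186525 10.651252955564342
(364, 832, 3)
```

View pics/fit1.png

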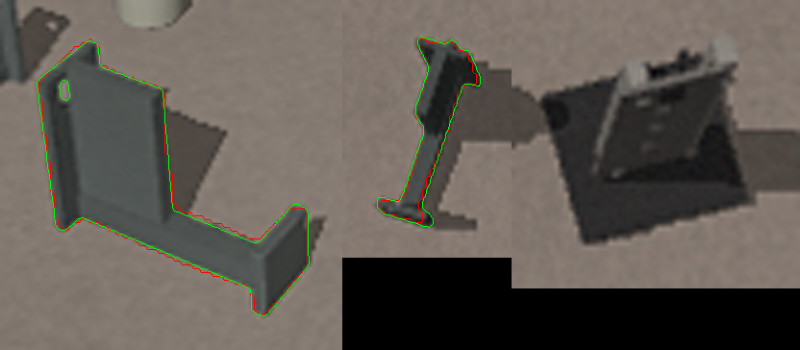

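The left and middle overlays fit tightly: the chosen bracket has the larger one's size, with its origin at (0.621, 0.198) and yaw -17.6°. Next I fit the grey stand in the same way and make the grasp.

```bash
cat >> fit.py <<'E'
# stand: x,y,yaw, foot offset fx, plate dy, plate dz, post depth pd, post top pt, plate bottom pb
def stand(p):
    x,y,yaw,fx,dy,dz,pd,pt=p
    F=[box(fx-55,fx+55,-60,60,0,10),box(5,5+pd,22,34,10,pt),box(5,5+pd,-34,-22,10,pt)]
    P=[box(0,5,dy-34,dy+34,40+dz,230+dz)]
    return [pose(B,x,y,0,yaw) for B in F+P]
E
python3 - <<'E'
from fit import *
np.set_printoptions(precision=4,suppress=True)
S=ctrl.snapshot("side");T=ctrl.snapshot("top")
data=[];
for s,pix in((S,(259,195)),(T,(320,190))):
    m=min(ctrl.silhouettes(s,"stand"),key=lambda d:np.hypot(*(np.array(d["centre"])-pix)))["mask"]
    r,c=np.where(m); roi=(c.min()-10,r.min()-10,c.max()+10,r.max()+10); data.append((s,m[roi[1]:roi[3],roi[0]:roi[2]].astype(float),roi)); print(roi,m.sum())
sc=np.array([.01,.01,.1,10,5,4,8,8])
f=lambda q:sum(((cv2.GaussianBlur(render(s,stand(q*sc),roi)-m,(0,0),1))**2).sum() for s,m,roi in data)+.1*((q[4])**2+q[5]**2)
best=None
for fx in(0,20):
    x0=np.array([.601,-.170,.22,fx,0,0,12,230])/sc
    for _ in range(3):
        r=minimize(f,x0,method="Nelder-Mead",options=dict(initial_simplex=np.vstack([x0,x0+np.eye(8)]),maxiter=1200,xatol=1e-2,fatol=1e-2)); x0=r.x
    p=r.x*sc; print(p[:2],np.degrees(p[2]),p[3:],r.fun)
    if best is None or r.fun<best[1]: best=(p,r.fun)
p=best[0]; np.save("stand.npy",p)
tiles=[]
for (s,m,roi),f in zip(data,(4,6)):
    a,b,c,d=roi; im=cv2.resize(s["color"][b:d,a:c],None,fx=f,fy=f,interpolation=cv2.INTER_CUBIC)
    im=cv2.convertScaleAbs(im,alpha=1.5); raw=im.copy()
    cs,_=cv2.findContours((cv2.resize(m,None,fx=f,fy=f)>.5).astype(np.uint8),cv2.RETR_LIST,cv2.CHAIN_APPROX_NONE); cv2.drawContours(im,cs,-1,(255,0,0),1)
    for B in stand(p):
        h=cv2.convexHull(np.round((proj(s,B)-[a-.5,b-.5])*f-.5).astype(np.int32)); cv2.polylines(im,[h],True,(0,255,0),1)
    tiles+=[im] if f==4 else [im[:300],raw[:300]]
out=np.zeros((600,800,3),np.uint8); t=tiles[0]; out[:t.shape[0],:t.shape[1]]=t[:600]
for i,u in enumerate(tiles[1:]): u=u[:,:800-t.shape[1]]; out[i*300:i*300+u.shape[0],t.shape[1]:t.shape[1]+u.shape[1]]=u
save(S,"stand1",out); print([x[2] for x in data])
o=ctrl.get_obs()["tool_pos"]; y=np.radians(-14.314); d=np.array([.621,.1983])+np.array([-.042*np.cos(-.3068),-.042*np.sin(-.3068)])-o[:2]
print("grip target shift tool x,y:",d@[np.cos(y),np.sin(y)],d@[np.sin(y),-np.cos(y)],ctrl.get_obs()["clock"])
E
```

```text
(np.int64(230), np.int64(123), np.int64(286), np.int64(230)) 1375
(np.int64(287), np.int64(158), np.int64(348), np.int64(220)) 1263
[ 0.605  -0.1699] 14.214434964676892 [ 14.9561   2.0103  -3.0854  18.3298 224.3133] 26.544497029810188
[ 0.605  -0.1697] 14.200321677050873 [ 14.8744   2.1095   0.7418  18.2859 224.4867] 26.757669192863958
[(np.int64(230), np.int64(123), np.int64(286), np.int64(230)), (np.int64(287), np.int64(158), np.int64(348), np.int64(220))]
grip target shift tool x,y: 0.5107708166634713 0.3269117578601284 1.4
```

View pics/stand1.png

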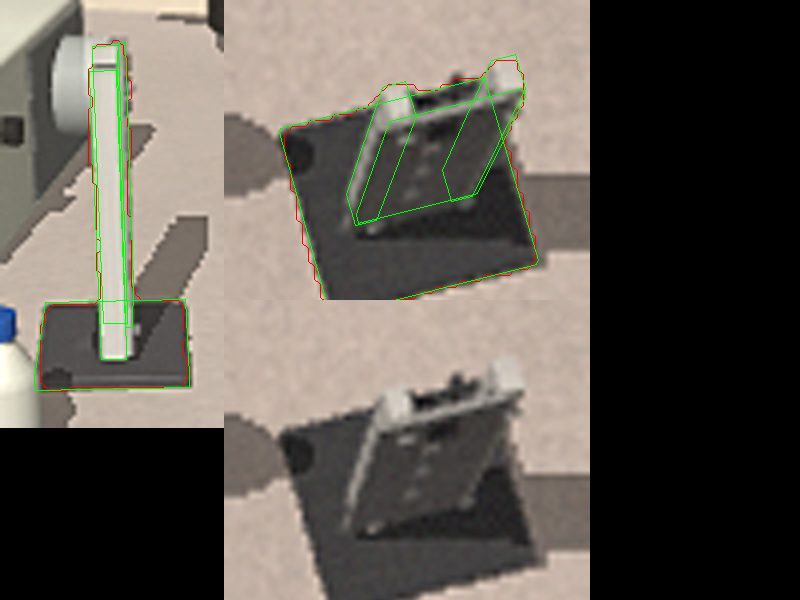

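The green outline follows the foot and the posts, and the stand is at (0.605, -0.170) with yaw 14.2°. In the top picture three bright slot ledges show near (320,183), (319,187) and (317.5,190), so I will locate the plate offset from them.

```bash
cat > slots.py <<'E'
from fit import *
from scipy.optimize import least_squares
np.set_printoptions(precision=2,suppress=True,linewidth=150)
T=ctrl.snapshot("top"); p=np.load("stand.npy"); print(p)
g=T["color"].astype(float).mean(2)
print(np.round(g[172:200,306:338]).astype(int))
for z in(160,112,64):
    print(z,proj(T,pose(np.array([[2.5,0,z]])/1000,p[0],p[1],0,p[2])), "d/dy5:",proj(T,pose(np.array([[2.5,5,z]])/1000,p[0],p[1],0,p[2])),"dz5",proj(T,pose(np.array([[2.5,0,z+5]])/1000,p[0],p[1],0,p[2])))
print(proj(T,pose(np.array([[0,34,230],[0,-34,230],[0,34,45],[0,-34,45],[-3,8,214],[-3,-8,214]])/1000,p[0],p[1],0,p[2])))
E
python3 slots.py
```

```text
[  0.6   -0.17   0.25  14.96   2.01  -3.09  18.33 224.31]
[[123 120 120 125 124 120 124 122 124 126 130 126 120 123 123 121 123 124  69  35  42  41  40  66 100  96 105 132 132 130 127 124]
 [120 117 122 124 122 119 120 119 131 130 130 102  71 115  92  72  64  35  37  31  43  43  49  91  96  68 102 108  94  79  67 122]
 [117 118 121 126 128 122 109 100 131 131 134 132  46  24  16  23  40  43  44  25  53  65  80 104  99 100  98  93  63  66  96 124]
 [120 122 121 121 124 115  81 101 127 133 135 132  74  21  27  30  44  69  79  75 108 104 102  96  69  63  47  39  42  67 122 123]
 [119 119  84  74  73  43  88 100 117 133 131 132  78  56  73  78 107 106 100  99  82  65  53  38  35  39  39  47  62  62  90 120]
 [ 72  38  41  39  41  58 103 101 109 130 115 113  99 100 103  98  83  68  50  37  37  40  39  40  40  41  41  54  87  91 106 118]
 [ 43  42  45  42  43  62  99 100  99  98  97  97  76  66  63  38  39  34  26  25  39  40  43  39  41  43  39  50  78 125 121 118]
 [ 42  42  44  41  47  90  89  97  79  67  65  38  42  39  38  25  22  18  23  23  39  43  40  42  42  38  45  55  83 128 122
[... 2235 characters left out ...]
 44  43  44  28  28  26  26  27  30  27  30  28  29  29  26  30  30  27  33  26  29  27  31  30  27  29  31  33  27  24  26  34]
 [ 40  43  44  44  46  44  43  48  45  46  46  47  45  43  44  40  44  47  46  46  47  46  46  47  47  46  47  47  46  28  31  30]
 [ 42  44  43  44  44  44  41  47  43  41  44  43  42  44  41  45  44  44  45  48  42  45  43  47  42  45  46  47  45  48  45  46]]
160 [[323.43 181.62]] d/dy5: [[321.87 182.01]] dz5 [[323.62 181.19]]
112 [[321.71 185.6 ]] d/dy5: [[320.19 185.98]] dz5 [[321.88 185.2 ]]
64 [[320.08 189.36]] d/dy5: [[318.61 189.73]] dz5 [[320.25 188.98]]
[[315.23 178.92]
 [337.48 173.37]
 [309.75 193.99]
 [329.56 189.01]
 [323.42 179.21]
 [328.6  177.92]]
```

Call:
carry_out:
  deltas:
    - [[0.25,0.2,0,0,1],[0.5,0.4,0,0,1],[0.75,0.6,0,0,1],[1,0.8,0,-0.005,1],[1,0.8,0,-0.009,1]]

```text
clock: 1.95
tool_pos: [0.3182, 0.4528, 0.2268]
orientation: [-180.0, -0.0, -11.0]
force: [0.6, 1.0, 0.4]
opening: 0.0875
gripper_force: 0.0
```

Call:
carry_out:
  deltas:
    - [[0.25,0.15,0,0.005,1],[0.5,0.3,0,0.01,1],[0.75,0.45,0,0.018,1],[1,0.6,0,0.018,1],[1,0.6,0,0.018,1]]

```text
clock: 2.45
tool_pos: [0.4925, 0.296, 0.2268]
orientation: [-180.0, -0.0, -17.6]
force: [-0.5, 0.3, -1.0]
opening: 0.088
gripper_force: 0.0
```

Call:
carry_out:
  deltas:
    - [[0.25,0.12,0,0,1],[0.45,0.22,0,0,1],[0.537,0.26,0.1,0,1],[0.537,0.26,0.3,0,1],[0.537,0.26,0.4,0,1]]

```text
clock: 2.95
tool_pos: [0.5767, 0.2146, 0.1435]
orientation: [179.9, 0.1, -17.7]
force: [-1.2, 0.3, -0.6]
opening: 0.0876
gripper_force: 0.0
```

Call:
carry_out:
  deltas:
    - [[0,0,0.1,0,1],[0,0,0.2,0,1],[0,0,0.3,0,1],[0,0,0.385,0,1],[0,0,0.385,0,1]]

```text
clock: 3.45
tool_pos: [0.5759, 0.2154, 0.0672]
orientation: [179.8, 0.2, -17.6]
force: [-0.0, 0.4, 0.6]
opening: 0.0878
gripper_force: 0.0
```

```bash
python3 -c "
from h import *
s=ctrl.snapshot('side');save(s,'g1',cv2.resize(s['color'][150:330,130:330],None,fx=3,fy=3));print(ctrl.get_obs())"
```

```text
{'clock': 3.5, 'joint_pos': array([ 3.86617034e+01,  2.32002082e+01, -1.79363756e+01,  3.03593342e-03,
       -4.89955501e+01,  3.37862821e+01]), 'qvel': array([ 0.0319688 , -1.57811806,  1.65718406,  0.61043076, -0.71986853,
        0.01420503]), 'tau': array([-2.80791853e-02, -5.44429135e+01,  2.25717741e+01,  5.29844329e+00,
        2.68479092e-01, -5.60020326e-04]), 'tool_pos': array([0.57685324, 0.21586418, 0.06873645]), 'orientation': array([ 1.79888910e+02,  7.15788416e-02, -1.75500893e+01]), 'force': array([ 0.16795959, -1.0408531 ,  0.6447939 ]), 'moment': array([ 0.01742619,  0.0095718 , -0.04896896]), 'gripper_force': 0.0, 'opening': 0.08766133445809549}
```

View pics/g1.png

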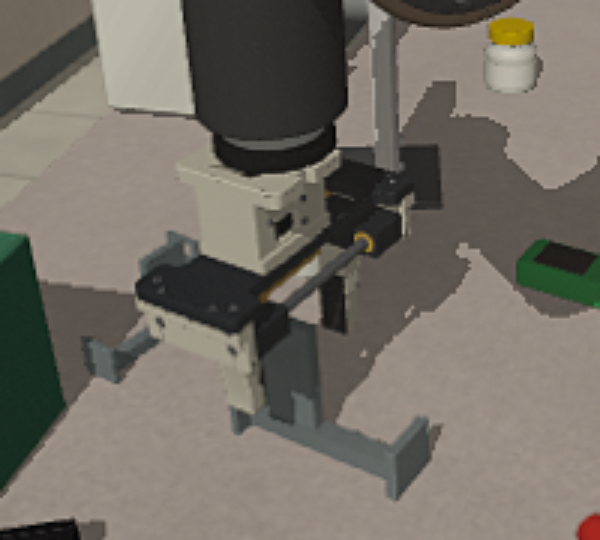

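The picture shows the fingers on either side of the web (crop about (290,370)), clear of the smaller bracket. A small correction, then I close.

Call:
carry_out:
  deltas:
    - [[0.025,0.017,0,0,1],[0.025,0.017,0,0,1],[0.025,0.017,0,0,-1],[0.025,0.017,0,0,-1],[0.025,0.017,0,0,-1]]

```text
clock: 4.0
tool_pos: [0.5812, 0.2116, 0.07]
orientation: [-180.0, -0.0, -17.6]
force: [-0.4, 0.2, 0.3]
opening: 0.069
gripper_force: 0.0
```

Call:
carry_out:
  deltas:
    - [[0,0,0,0,-1],[0,0,0,0,-1],[0,0,0,0,-1],[0,0,0,0,-1],[0,0,0,0,-1]]

```text
clock: 4.5
tool_pos: [0.5811, 0.2116, 0.0695]
orientation: [180.0, 0.0, -17.5]
force: [-0.3, 0.4, -0.8]
opening: 0.0291
gripper_force: 0.0
```

Call:
carry_out:
  deltas:
    - [[0,0,0,0,-1],[0,0,0,0,-1],[0,0,0,0,-1],[0,0,0,0,-1],[0,0,0,0,-1]]

```text
clock: 5.0
tool_pos: [0.5811, 0.2115, 0.0696]
orientation: [180.0, -0.0, -17.6]
force: [-0.7, 0.6, 0.7]
opening: 0.01
gripper_force: 30.0
```

Call:
carry_out:
  deltas:
    - [[0,0,-0.05,0,-1],[0,0,-0.15,0,-1],[0,0,-0.35,0,-1],[0,0,-0.55,0,-1],[0,0,-0.75,0,-1]]

```text
clock: 5.5
tool_pos: [0.5804, 0.2112, 0.2211]
orientation: [180.0, 0.1, -17.6]
force: [2.0, -0.3, -3.7]
opening: 0.01
gripper_force: 30.0
```

Call:
carry_out:
  deltas:
    - [[0.03,0.18,0,-0.008,-1],[0.07,0.4,0,-0.017,-1],[0.1,0.6,0,-0.026,-1],[0.13,0.8,0,-0.035,-1],[0.165,1,0,-0.044,-1]]

```text
clock: 6.0
tool_pos: [0.5512, 0.0095, 0.2198]
orientation: [-180.0, 0.0, -1.6]
force: [0.7, -1.2, -3.9]
opening: 0.0098
gripper_force: 30.0
```

Call:
carry_out:
  deltas:
    - [[-0.06,0.18,0,-0.008,-1],[-0.108,0.4,0,-0.017,-1],[-0.108,0.65,0,-0.028,-1],[-0.108,0.85,0.05,-0.037,-1],[-0.108,0.966,0.12,-0.044,-1]]

```text
clock: 6.5
tool_pos: [0.5244, -0.1841, 0.1963]
orientation: [180.0, -0.1, 14.2]
force: [0.2, 0.6, -4.8]
opening: 0.0096
gripper_force: 30.0
```

Call:
carry_out:
  deltas:
    - [[0,0,0,0,-1],[0,0,0,0,-1],[0,0,0,0,-1]]

```text
clock: 6.8
tool_pos: [0.5251, -0.1811, 0.1961]
orientation: [180.0, -0.0, 14.1]
force: [0.4, 1.3, -3.6]
opening: 0.0098
gripper_force: 30.0
```

```bash
cat > held.py <<'E'
from fit import *
import sys
np.set_printoptions(precision=4,suppress=True)
o=ctrl.get_obs(); S=ctrl.snapshot("side"); yaw=np.radians(o["orientation"][2]); P=o["tool_pos"]
ex=np.array([np.cos(yaw),np.sin(yaw)]); org=P[:2]+.042*ex; z=P[2]-.0696
print("tcp",P,o["orientation"],"bracket(kin)",org,z,"force",o["force"])
p=np.load("stand.npy"); sx=np.array([np.cos(p[2]),np.sin(p[2])]); sy=np.array([-sx[1],sx[0]])
print("in stand x,y,yaw:",(org-p[:2])@sx,(org-p[:2])@sy,np.degrees(yaw-p[2]))
im=S["color"].copy(); a,b,c,d=215,110,355,230; f=5
if len(sys.argv)>1:
    im=cv2.resize(im[b:d,a:c],None,fx=f,fy=f,interpolation=cv2.INTER_CUBIC)
    raw=im.copy()
    for B in BR:
        h=cv2.convexHull(np.round((proj(S,pose(B,org[0],org[1],z,yaw))-[a-.5,b-.5])*f-.5).astype(np.int32)); cv2.polylines(im,[h],True,(0,255,0),1)
    for B in stand(p)[-1:]:
        h=cv2.convexHull(np.round((proj(S,B)-[a-.5,b-.5])*f-.5).astype(np.int32)); cv2.polylines(im,[h],True,(255,0,255),1)
    save(S,sys.argv[1],im)
E
python3 held.py h1
```

```text
tcp [ 0.5251 -0.1811  0.1961] [179.9986  -0.0295  14.1232] bracket(kin) [ 0.5658 -0.1708] 0.12645736107738903 force [ 0.399   1.3011 -3.5843]
in stand x,y,yaw: -0.03820807422693921 0.00869681739550803 -0.09127742346310798
```

View pics/h1.png

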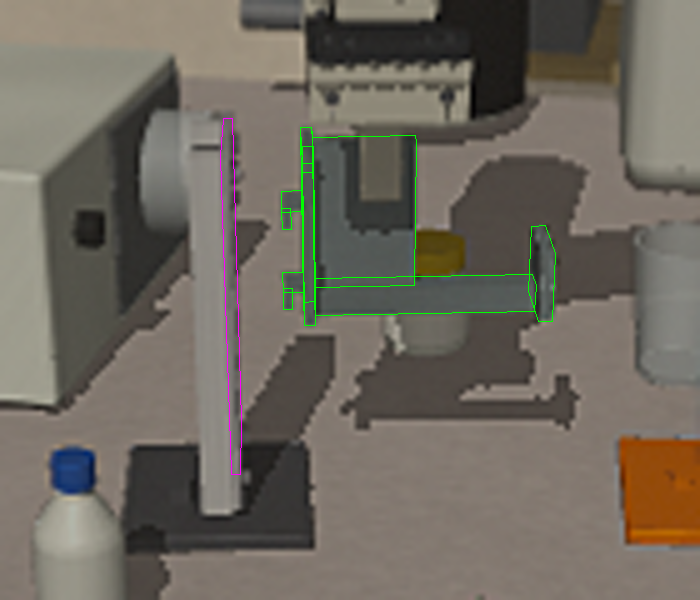

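The overlay of the held bracket (from the kinematics) lies on the picture, with the tabs at about (290,205) and (288,290), and the plate's edge at (230,120)-(237,470). The camera and robot frames agree, so I check the lateral bias once in the top picture.

```bash
python3 - <<'E'
from fit import *
np.set_printoptions(precision=4,suppress=True)
o=ctrl.get_obs(); T=ctrl.snapshot("top"); yaw=np.radians(o["orientation"][2]); P=o["tool_pos"]
ex=np.array([np.cos(yaw),np.sin(yaw)]); org=P[:2]+.042*ex; z=P[2]-.0696
ms=ctrl.silhouettes(T,"bracket"); print([(d["centre"],d["p"],d["mask"].sum()) for d in ms])
corner=np.array([[-138,22,40],[-138,-22,40],[-130,22,40],[-130,-22,40],[-130,8,16],[-130,-8,16]])/1000
print(proj(T,pose(corner,*org,z,yaw)))
c0=proj(T,pose(corner[:1],*org,z,yaw))[0]; a,b=int(c0[0])-8,int(c0[1])-14
print(a,b); np.set_printoptions(linewidth=170); print(np.round(T["color"].astype(float).mean(2)[b:b+22,a:a+30]).astype(int))
E
```

```text
[([332.5, 233.0], 0.56, np.int64(206))]
[[329.9878 239.5823]
 [344.0991 235.9289]
 [329.2576 237.0131]
 [343.3567 233.3693]
 [332.6873 237.0792]
 [337.7351 235.7741]]
321 225
[[149 150 146 141 142 145 147 143  71  88  87  87  86  93 130 147 143 142 146 147 145 145 145 144 143 148 147 144 142 141]
 [146 149 145 140 139 139 144 145  88  84  86  89  88  89 119 145 145 140 142 145 147 147 147 146 145 143 146 144 141 145]
 [144 145 142 138 139 136 140 142 107  75  91  89  88  89 106 146 144 142 140 141 144 144 145 146 146 143 143 141 140 140]
 [141 144 138 139 142 140 143 143 128  72  89  89  90  89  98 142 147 140 138 144 145 144 142 145 144 145 144 143 140 143]
 [140 142 143 144 142 141 144 147 147  73  91  90  92  89  92 123 148 144 141 145 148 144 144 146 145 147 145 146 146 143]
 [140 140 145 142 140 142 144 147 144 100  80  90  89  87  91 116 149 148 146 146 149 144 145 145 144 145 143 143 144 145]
 [140 140 143 139 139 141 143 147 145 110  74  88  89  88  88  96 145 144 144 144 145 147 147 143 143 146 143 141 142 143]
 [139 138 139 134 137 140 146 147 146 142  73  89  87  87  87  9
[... 1081 characters left out ...]
 79  95 112 131 150 150 147 145 147 144 142 140 140 143 141 140 141 141 142 143 144]
 [142 144 146 142 145 142 144 145 129 149 148 149 147 149 148 147 149 146 144 144 141 142 145 146 140 136 141 141 144 140]
 [140 146 148 145 146 141 143 146 149 145 143 145 145 146 145 150 151 150 146 147 140 143 144 143 142 141 142 143 139 138]
 [145 147 146 144 143 140 141 144 144 143 144 143 143 143 145 148 150 148 148 147 144 146 144 141 141 142 142 145 142 142]
 [144 147 145 142 145 140 140 142 144 144 144 144 142 143 144 147 145 146 146 148 144 145 146 143 142 144 144 142 144 142]
 [147 142 145 143 147 142 141 144 144 142 145 146 144 142 143 146 147 143 145 145 141 142 145 145 145 144 146 147 144 141]]
```

Call:
carry_out:
  deltas:
    - [[0.04,0.0035,0.03,0,-1],[0.08,0.0035,0.03,0,-1],[0.1,0.0035,0.03,0,-1],[0.12,0.0035,0.03,0,-1],[0.12,0.0035,0.03,0,-1]]

```text
clock: 7.45
tool_pos: [0.549, -0.1762, 0.1894]
orientation: [180.0, 0.0, 14.1]
force: [-0.9, 0.4, -4.9]
opening: 0.01
gripper_force: 30.0
```

```bash
python3 held.py
```

```text
tcp [ 0.549  -0.1762  0.1894] [179.9968   0.0099  14.1439] bracket(kin) [ 0.5897 -0.1659] 0.11977341518139051 force [-0.9195  0.3861 -4.9316]
in stand x,y,yaw: -0.013822285263308531 0.007573812065857716 -0.07049269158269876
```

Call:
carry_out:
  deltas:
    - [[0.005,0,0,0,-1],[0.01,0,0,0,-1],[0.015,0,0,0,-1],[0.02,0,0,0,-1],[0.02,0,0,0,-1]]

```text
clock: 8.0
tool_pos: [0.5523, -0.1754, 0.1896]
orientation: [180.0, -0.0, 14.1]
force: [0.8, 0.1, -3.6]
opening: 0.0099
gripper_force: 30.0
```

Call:
carry_out:
  deltas:
    - [[0.004,0,0,0,-1],[0.008,0,0,0,-1],[0.012,0,0,0,-1],[0.015,0,0,0,-1],[0.015,0,0,0,-1]]

```text
clock: 8.5
tool_pos: [0.5552, -0.1747, 0.1895]
orientation: [-180.0, 0.0, 14.1]
force: [0.7, 0.1, -3.9]
opening: 0.0097
gripper_force: 30.0
```

Call:
carry_out:
  deltas:
    - [[0.004,0,0,0,-1],[0.008,0,0,0,-1],[0.012,0,0,0,-1],[0.015,0,0,0,-1],[0.015,0,0,0,-1]]

```text
clock: 9.0
tool_pos: [0.5581, -0.1739, 0.1896]
orientation: [180.0, -0.0, 14.1]
force: [-0.1, 0.1, -3.7]
opening: 0.0098
gripper_force: 30.0
```

Call:
carry_out:
  deltas:
    - [[0.003,0,0,0,-1],[0.006,0,0,0,-1],[0.009,0,0,0,-1],[0.012,0,0,0,-1],[0.012,0,0,0,-1]]

```text
clock: 9.5
tool_pos: [0.5605, -0.1733, 0.1896]
orientation: [-180.0, -0.0, 14.1]
force: [-1.8, -0.4, -3.6]
opening: 0.0097
gripper_force: 30.0
```

```bash
python3 held.py h2
```

```text
tcp [ 0.5605 -0.1733  0.1896] [-179.9987   -0.0028   14.1292] bracket(kin) [ 0.6012 -0.1631] 0.11996871088145755 force [-1.7876 -0.4064 -3.5674]
in stand x,y,yaw: -0.0020040920590983645 0.007555436009306834 -0.08519873530523123
```

View pics/h2.png

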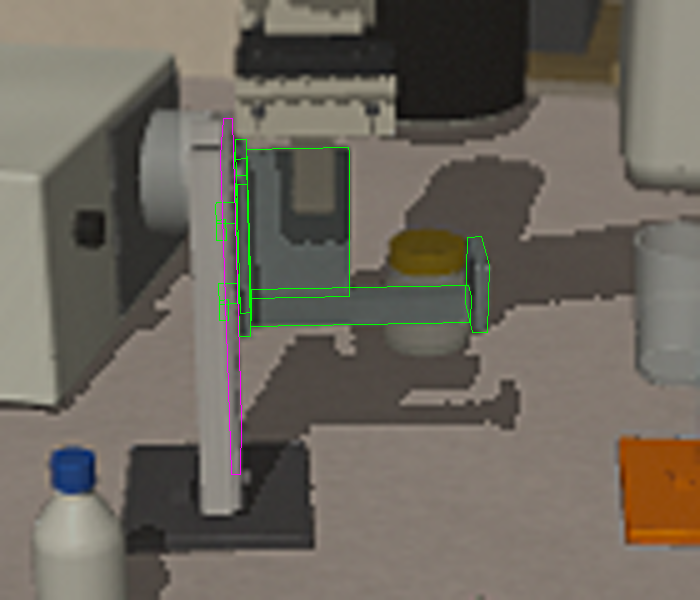

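The tabs are hidden inside the plate and the back plate sits against the plate at about (243,230). I nudge forward until it touches.

Call:
carry_out:
  deltas:
    - [[0.003,0,0,0,-1],[0.006,0,0,0,-1],[0.008,0,0,0,-1],[0.008,0,0,0,-1]]

```text
clock: 9.95
tool_pos: [0.5619, -0.173, 0.1896]
orientation: [-180.0, 0.0, 14.1]
force: [-1.0, -0.4, -4.4]
opening: 0.0095
gripper_force: 30.0
```

Call:
carry_out:
  deltas:
    - [[0.003,0,0,0,-1],[0.006,0,0,0,-1],[0.008,0,0,0,-1],[0.008,0,0,0,-1]]

```text
clock: 10.35
tool_pos: [0.5632, -0.1727, 0.1895]
orientation: [-180.0, 0.0, 14.1]
force: [-2.5, -0.4, -3.6]
opening: 0.0098
gripper_force: 30.0
```

Call:
carry_out:
  deltas:
    - [[0.003,0,0,0,-1],[0.005,0,0,0,-1],[0.005,0,0,0,-1],[0.005,0,0,0,-1]]

```text
clock: 10.75
tool_pos: [0.5641, -0.1724, 0.1895]
orientation: [-180.0, 0.0, 14.1]
force: [-3.2, -0.8, -3.1]
opening: 0.0098
gripper_force: 30.0
```

Call:
carry_out:
  deltas:
    - [[0.003,0,0,0,-1],[0.006,0,0,0,-1],[0.006,0,0,0,-1],[0.006,0,0,0,-1]]

```text
clock: 11.15
tool_pos: [0.5649, -0.1723, 0.1896]
orientation: [-180.0, 0.1, 14.1]
force: [-5.6, -0.5, -1.7]
opening: 0.0101
gripper_force: 30.0
```

```bash
python3 -c "
from h import *
o=ctrl.get_obs();print(o['tool_pos'],o['force'],o['moment'],o['orientation'])"
```

```text
[ 0.56486699 -0.17228654  0.18957679] [-5.5944513  -0.45639969 -1.67482839] [-0.52169986  2.1988608   0.07292707] [-1.79998791e+02  8.98579135e-02  1.41259939e+01]
```

Call:
carry_out:
  deltas:
    - [[0,0,0.005,0,-1],[0,0,0.01,0,-1],[0,0,0.015,0,-1],[0,0,0.02,0,-1],[0,0,0.02,0,-1]]

```text
clock: 11.65
tool_pos: [0.5654, -0.1727, 0.187]
orientation: [179.9, -0.0, 14.2]
force: [-8.0, -1.3, 5.6]
opening: 0.0101
gripper_force: 30.0
```

Call:
carry_out:
  deltas:
    - [[0,0,0.004,0,-1],[0,0,0.008,0,-1],[0,0,0.01,0,-1],[0,0,0.01,0,-1]]

```text
clock: 12.05
tool_pos: [0.5655, -0.1728, 0.1854]
orientation: [179.9, -0.0, 14.2]
force: [-8.3, -1.6, 8.0]
opening: 0.0097
gripper_force: 30.0
```

Call:
carry_out:
  deltas:
    - [[0,0,0.004,0,-1],[0,0,0.008,0,-1],[0,0,0.01,0,-1],[0,0,0.01,0,-1]]

```text
clock: 12.45
tool_pos: [0.5656, -0.1729, 0.1837]
orientation: [179.9, -0.0, 14.2]
force: [-9.6, -2.4, 10.4]
opening: 0.0095
gripper_force: 30.0
```

```bash
cat > chk.py <<'E'
from fit import *
np.set_printoptions(precision=4,suppress=True)
o=ctrl.get_obs(); S=ctrl.snapshot("side"); yaw=np.radians(o["orientation"][2]); P=o["tool_pos"]
ex=np.array([np.cos(yaw),np.sin(yaw)]); org=P[:2]+.042*ex; z=P[2]-.0696
m=ctrl.silhouettes(S,"bracket")
pc=proj(S,pose(np.array([[-.06,0,.04]]),*org,z,yaw))[0]
m=min(m,key=lambda d:np.hypot(*(np.array(d["centre"])-pc))); print("mask",m["centre"],pc,m["mask"].sum())
# arm and cross plate region only
q=proj(S,np.vstack([pose(B,*org,z,yaw) for B in BR[5:7]])); u0,v0=q.min(0); u1,v1=q.max(0)
roi=(int(u0)+4,int(v0)-6,int(u1)+8,int(v1)+8)
mm=m["mask"][roi[1]:roi[3],roi[0]:roi[2]].astype(float)
def boxes(d):
    c,s=np.cos(d[2]),np.sin(d[2]); Ry=np.array([[c,0,s],[0,1,0],[-s,0,c]]); piv=np.array([0,0,.06])
    return [pose((B-piv)@Ry.T+piv+[d[0],0,d[1]],*org,z,yaw) for B in BR]
sc=np.array([.002,.002,.02])
f=lambda d:(cv2.GaussianBlur(render(S,boxes(d*sc),roi)-mm,(0,0),1)**2).sum()
x0=np.zeros(3); r=minimize(f,x0,method="Nelder-Mead",options=dict(initial_simplex=np.vstack([x0,x0+np.eye(3)]),xatol=.01,fatol=.01))
d=r.x*sc; p=np.load("stand.npy"); sx=np.array([np.cos(p[2]),np.sin(p[2])])
print("kin stand x",(org-p[:2])@sx,"z",z,"| seen minus kin: dx,dz",d[:2],"pitch deg",np.degrees(d[2]),"cost",f(x0),r.fun,"F",o["force"],"M",o["moment"])
if ctrl and len(__import__("sys").argv)>1: save(S,__import__("sys").argv[1],cv2.resize(S["color"][110:230,215:355],None,fx=5,fy=5,interpolation=cv2.INTER_CUBIC))
E
python3 chk.py
```

```text
mask [275.0, 168.4] [281.8326 162.0443] 927
kin stand x 0.0031181461355748825 z 0.11407482768402413 | seen minus kin: dx,dz [-0.0003  0.0004] pitch deg -0.21604746711830447 cost 13.859515031972135 13.708052499794679 F [-9.6199 -2.4233 10.3538] M [-0.4672  3.0761  0.1256]
```

Call:
carry_out:
  deltas:
    - [[0,0,0.004,0,-1],[0,0,0.008,0,-1],[0,0,0.01,0,-1],[0,0,0.01,0,-1]]

```text
clock: 12.95
tool_pos: [0.565, -0.1724, 0.1799]
orientation: [180.0, 0.1, 14.1]
force: [-6.4, -1.6, 0.0]
opening: 0.0098
gripper_force: 30.0
```

Call:
carry_out:
  deltas:
    - [[0,0,0.004,0,-1],[0,0,0.008,0,-1],[0,0,0.012,0,-1],[0,0,0.012,0,-1]]

```text
clock: 13.35
tool_pos: [0.5644, -0.1721, 0.1765]
orientation: [-180.0, 0.1, 14.1]
force: [-5.0, -1.9, -6.8]
opening: 0.0098
gripper_force: 30.0
```

Call:
carry_out:
  deltas:
    - [[0,0,0.003,0,-1],[0,0,0.006,0,-1],[0,0,0.008,0,-1],[0,0,0.008,0,-1]]

```text
clock: 13.75
tool_pos: [0.5647, -0.1722, 0.1752]
orientation: [-180.0, 0.1, 14.1]
force: [-5.4, -1.8, -2.2]
opening: 0.0096
gripper_force: 30.0
```

Call:
carry_out:
  deltas:
    - [[0,0,0.003,0,-1],[0,0,0.006,0,-1],[0,0,0.008,0,-1],[0,0,0.008,0,-1]]

```text
clock: 14.15
tool_pos: [0.5647, -0.1723, 0.174]
orientation: [180.0, 0.1, 14.1]
force: [-6.5, -1.3, -0.4]
opening: 0.0098
gripper_force: 30.0
```

```bash
python3 chk.py
```

```text
mask [276.2, 171.0] [282.1226 165.3453] 935
kin stand x 0.002385549515445626 z 0.10443295797521629 | seen minus kin: dx,dz [-0.0006  0.0012] pitch deg -0.5422753285478565 cost 14.35398184322819 12.56882892419664 F [-6.4729 -1.2535 -0.4313] M [-0.5989  2.524   0.1077]
```

Call:
carry_out:
  deltas:
    - [[0,0,0.003,0,-1],[0,0,0.006,0,-1],[0,0,0.008,0,-1],[0,0,0.008,0,-1]]

```text
clock: 14.65
tool_pos: [0.5649, -0.1725, 0.1732]
orientation: [180.0, 0.1, 14.1]
force: [-8.5, -1.1, 4.9]
opening: 0.0099
gripper_force: 30.0
```

Call:
carry_out:
  deltas:
    - [[0,0,0.003,0,-1],[0,0,0.006,0,-1],[0,0,0.006,0,-1]]

```text
clock: 14.95
tool_pos: [0.5652, -0.1727, 0.1731]
orientation: [179.9, 0.0, 14.2]
force: [-9.0, -0.7, 10.2]
opening: 0.0099
gripper_force: 30.0
```

```bash
python3 chk.py h3
```

```text
mask [273.8, 171.0] [281.9919 165.6025] 932
kin stand x 0.0027399630541941676 z 0.10346339552914738 | seen minus kin: dx,dz [ 0.0009 -0.0034] pitch deg 1.9677381920534074 cost 15.401263141627535 11.127734204207215 F [-8.9974 -0.7155 10.2218] M [-0.1627  3.7539  0.1534]
```

View pics/h3.png

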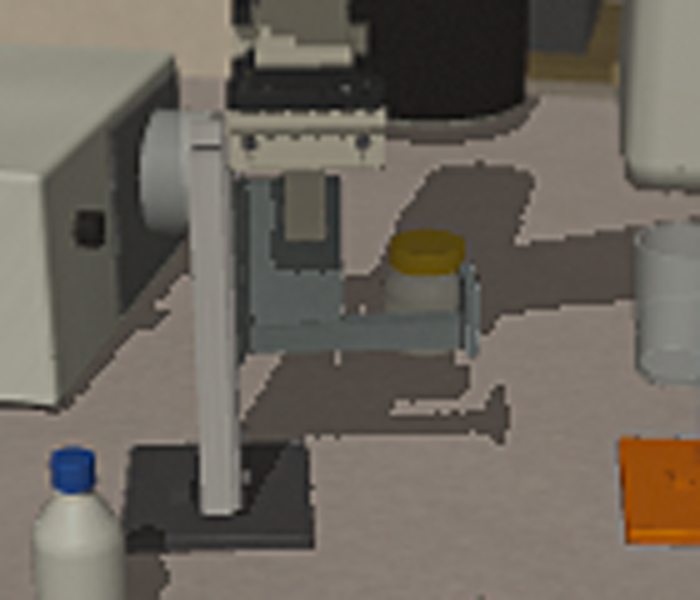

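The bracket is against its hard stop: the last 1.2 mm commanded gave only 0.1 mm of travel, at z 0.1035. That is 15 mm below where the ramp was first felt. I take the load off and let go.

Call:
carry_out:
  deltas:
    - [[-0.004,0,-0.006,0,-1],[-0.006,0,-0.009,0,-1],[-0.006,0,-0.009,0,-0.8],[-0.006,0,-0.009,0,-0.6],[-0.006,0,-0.009,0,-0.5]]

```text
clock: 15.55
tool_pos: [0.5662, -0.1722, 0.1738]
orientation: [179.9, -0.2, 14.2]
force: [-0.1, -0.4, 0.3]
opening: 0.0195
gripper_force: 0.0
```

Call:
carry_out:
  deltas:
    - [[0,0,0,0,0],[0,0,0,0,0],[0,0,0,0,0],[0,0,0,0,0],[0,0,0,0,0]]

```text
clock: 16.05
tool_pos: [0.5645, -0.1723, 0.173]
orientation: [180.0, -0.0, 14.1]
force: [0.5, -0.6, -0.3]
opening: 0.0432
gripper_force: 0.0
```

Call:
carry_out:
  deltas:
    - [[-0.01,0,-0.05,0,0],[-0.02,0,-0.15,0,0],[-0.03,0,-0.3,0,0],[-0.05,0,-0.5,0,0],[-0.05,0,-0.7,0,0]]

```text
clock: 16.55
tool_pos: [0.5539, -0.175, 0.3152]
orientation: [180.0, 0.0, 14.1]
force: [1.5, 0.0, 0.6]
opening: 0.0439
gripper_force: 0.0
```

Call:
carry_out:
  deltas:
    - [[-0.1,-0.1,0,0,0],[-0.3,-0.3,0,0,0],[-0.5,-0.5,0,0,0],[-0.5,-0.6,0,0,0],[-0.5,-0.6,0,0,0]]

```text
clock: 17.05
tool_pos: [0.4265, -0.0814, 0.3148]
orientation: [-180.0, -0.2, 14.3]
force: [0.9, -0.7, 1.2]
opening: 0.0442
gripper_force: 0.0
```

```bash
python3 - <<'E'
from fit import *
np.set_printoptions(precision=4,suppress=True)
S=ctrl.snapshot("side");T=ctrl.snapshot("top"); p=np.load("stand.npy"); sx=np.array([np.cos(p[2]),np.sin(p[2])]); sy=np.array([-sx[1],sx[0]])
data=[]
for s,pix in((S,(274,171)),(T,(325,200))):
    m=min(ctrl.silhouettes(s,"bracket"),key=lambda d:np.hypot(*(np.array(d["centre"])-pix))); print(m["centre"],m["p"]); m=m["mask"]
    r,c=np.where(m); roi=(c.min()-10,r.min()-10,c.max()+10,r.max()+10); data.append((s,m[roi[1]:roi[3],roi[0]:roi[2]].astype(float),roi))
def boxes(q):
    c,s=np.cos(q[4]),np.sin(q[4]); Ry=np.array([[c,0,s],[0,1,0],[-s,0,c]])
    o=p[:2]+sx*q[0]+sy*q[1]; return [pose(B@Ry.T,*o,q[2],p[2]+q[3]) for B in BR[:7]]
sc=np.array([.003,.003,.003,.03,.03])
f=lambda q:sum((cv2.GaussianBlur(render(s,boxes(q*sc),roi)-m,(0,0),1)**2).sum() for s,m,roi in data)
x0=np.array([.0025,.0076,.1035,0,0])/sc
r=minimize(f,x0,method="Nelder-Mead",options=dict(initial_simplex=np.vstack([x0,x0+np.eye(5)]),xatol=.01,fatol=.01,maxiter=1500)); q=r.x*sc
print("x,y,z",q[:3],"yaw,pitch",np.degrees(q[3:]),f(x0),r.fun,ctrl.get_obs()["clock"])
a=cv2.resize(S["color"][115:205,240:330],None,fx=4.4,fy=4.4,interpolation=cv2.INTER_CUBIC); b=cv2.resize(cv2.convertScaleAbs(T["color"][160:230,295:365],alpha=1.7),(396,396),interpolation=cv2.INTER_CUBIC)
save(S,"end",np.hstack([a,b]))
E
```

```text
[277.6, 170.8] 0.79
[233.9, 159.3] 0.74
x,y,z [-0.      0.0109  0.1044] yaw,pitch [ 0.6384 -1.6731] 252.64916506673745 183.81327348453593 17.25
```

View pics/end.png

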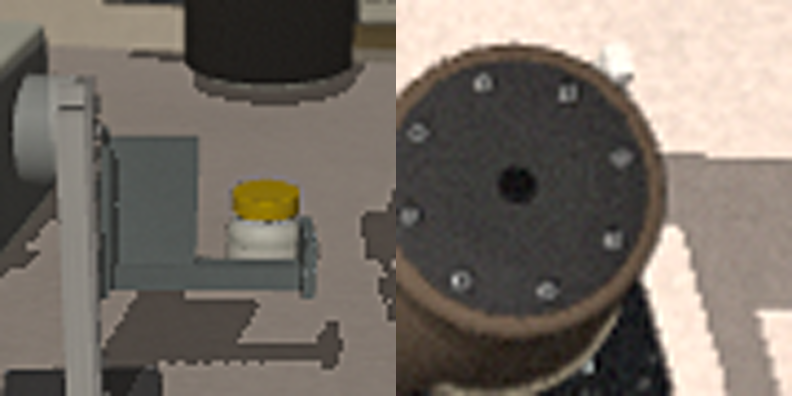

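The bracket hangs level on the plate, with the dark catch nose standing out just above its top edge at crop (100,125). The arm covers the stand in the top half of the picture. The bracket height is about 0.104 m, so I hand it in.

```bash
python3 -c "
from plant import ctrl
print(ctrl.close_job())"
```

```text
the job is handed in; nothing more can be done
None
```

The larger grey bracket hangs by both tabs in the top two slots, pushed to its stop with the catch seemingly out over its top edge (seen in the side camera only); I let go, backed the arm off and handed the job in at about 17 s, and no verdict was returned.

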